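# Clear the dowel box and crack its stuck lid

## Robot

A 6-joint arm with a two-finger parallel gripper is mounted at the origin on the work surface. World frame = base frame: x ahead of the robot, y to its left, z up, the work surface at z = 0. Lengths are in m, angles in rad, forces in N, time in s.
With the tool pointing down it reaches from about 0.25 to 0.775 m from the base axis. Payload 4 kg.
Tool frame: the origin (TCP) lies between the finger pads, 19 mm behind the fingertips; this is the grasp point; z points along the fingers, y is the line along which they close (so a half turn about z gives the same grasp; the last joint's range is limited). The gripper opens to 94 mm and grips with 3 to 60 N. Pads are 16 mm wide; open, the fingers measure 119 mm over their backs; the gripper's body (75 mm by 177 mm) begins 78 mm behind the grasp point.
Start: joints at [-1.439, 0.087, 1.371, -0, 1.684, -0.103], TCP at [0.128, -0.535, 0.224] pointing down, gripper open.
Joint ranges: [-3.1, 3.1], [-0.76, 2.03], [0.27, 2.55], [-1.08, 4.22], [0.17, 2.65], [-2.57, 2.57]. Speed limits (rad/s): [2.79, 2.79, 3.14, 3.14, 3.14, 3.14].

## Interface

Orientations are given as [roll, pitch, yaw] about the fixed x, y, z axes, in that order (R = Rz(yaw) Ry(pitch) Rx(roll)).
In Python, from bench import robot, eyes, models gives the robot as it stands.
- The arm moves only by the tool step_arm, never from a script. Its argument "commands" is a list that holds one entry, the list of rows, each a list of 7 numbers: the shift along the tool's x, y, z in mm, then the turn, a rotation vector about the tool's x, y, z in rad, then the finger opening in mm, from 0 to 94. In form: [[[tx, ty, tz, wx, wy, wz, gripper], ...]]. A call has 1 to 20 rows; each row shifts and turns the commanded pose from where the row before left it, along the tool's axes as they then stand; what a row does not reach is not made up. A row lasts 1/8 s, in which the tool goes at most 62.5 mm and 10.7 degrees, less where a joint would pass 70% of its speed; a pose out of reach is approached as far as the arm can. A call is refused whole if a number of a shift passes 62.5 or a number of a turn 0.188, either way. A call with a gripper value outside its range is refused whole. The fingers move at their own pace and stop on an object; the grip force is fixed at half the most. Time passes only in rows, so rows that do not move let the fingers close. It gives the time, the measured TCP pose, the force, the opening and the grip force at its end, in the units of the state.
- robot.get_obs(): the state, without advancing time (a new reading comes with each control period).
- eyes.snapshot(name): name is "scene" or "side" or "wrist"; returns a dict with "color" (480x640x3 uint8, red, green, blue), "camera_matrix" (3x3 intrinsics, pixels), "D" ([k1, k2, p1, p2, k3] as OpenCV has them; the pictures are not rectified), "eye" and "rotation" of the camera in the world; the wrist camera has in their place "tool_from_camera" (4x4, takes a point from camera to tool coordinates, whose origin is the TCP and whose axes are the flange's). Camera axes: x right, y up, looking along -z (the intrinsics and any distortion apply to the point x, -y, -z); pixel columns grow to the right and rows downward; lengths in m; the calibration is good to about 2 mm. A picture is of the moment at which its call begins: read the wrist's pose just before it. There is no depth.
- robot.close_job(): hands the job in; it is judged then, once.
Trained networks look in a picture, given as the dict that the camera call returned (one of the last four; its "shot" number tells which), for a name from the list of things; names that differ only in an ending like _2 or _b are one class to them, and where a whole thing is asked for, a point or a joint stands for the part that bears it (a point fixed in the world has none). Each returns a list of dicts, best first, with "confidence" (0 to 1); they miss things now and then, are a little off and sometimes report something else, mostly with a low value. They report only what shows in the picture. A call takes as long as a camera call. They do not tell look-alikes from the thing itself.
- models.masks_of(picture, query): "mask" (480x640 bool, what is visible of it) and "xy" ([column, row] in pixels, amid what is visible of it).
- models.tip_of(picture, query): "xy" ([column, row] in pixels: a listed point, or the origin of a listed thing).
The state is a dict: "time": time; "joint_positions": joint angles; "qvel": joint speeds; "joint_torque": joint torques, N m; "tool_pos": TCP position; "ee_rot": TCP orientation; "wrist_force": force on the tool from outside, world axes, zero at the start; "wrist_torque": the same for the moment, N m; "width": finger opening in m; "finger_force": force on a finger pad.
Only numpy, scipy, OpenCV 4.12 (cv2) and the standard library are available. Lean on these libraries where they do the work, as an engineer would, in place of code of your own. Each camera call takes 0.05 s, during which the arm holds its last target. There are 200 camera calls.

## Task

The plywood panel is parked on the lid of the sealed dowel box. Lift it out, stand it on the bench on its same bottom edge, leaning back against the front of the angled wooden rest, and let go of it; then take the lid by its handle, break it free from its sticky seal without throwing it wide open, and keep holding it with its front edge about 4 cm up. The program finishes while still holding the lid by its handle; do not let the panel fall over, and leave the other things on the bench where they are.

Things in the scene. Friction and masses are not known exactly. Their poses are not given: they have to be found in the camera images.
- panel: loose plywood panel (about 0.3 kg), 16 thick (x) x 150 wide (y) x 190 tall (z) mm; origin at the centre of its bottom edge face, z up its height. It starts upright, parked between two 20 mm high wooden battens (22 mm apart, 150 mm long) on the lid, its bottom on the lid's top face; bottom starts 93.5 mm above the bench. It lifts straight up out of the battens.
- box: airtight grey box screwed to the bench, 200 deep (x) x 220 wide (y) x 85 mm high, with a white lid 8 mm thick hinged along its far (+x) top edge; origin at the centre of its underside, -x is its front. With the panel parked, the panel's centre plane is 30 mm behind (+x of) the box's centre.
- lid (a joint): opening angle of the box's lid, rad: 0 shut, 0.45 the stop; 0.2 rad lifts the front edge 4 cm. The rubber seal sticks: at the handle it takes about 14 to 18 N upward to break free, then the pull falls away to the lid's own weight (about 2 to 3 N at the handle) within about 0.15 rad. Let go, it falls shut.
- grip (a point): middle of the bar of the lid's bow handle: a level round steel bar, 12 mm thick and 90 mm long (along the box's y), on two end posts near the lid's front edge. The point lies on the bar's axis, 38 mm above the lid's top face; 175 mm in front of the hinge axis and 46 mm above it when shut
- hinge (a point): point on the lid's hinge axis (the axis runs along the box's y) at the middle of the box's far top edge, 85.5 mm above the bench
- rest: wooden angle rest fixed to the bench: an upright board 18 thick, 180 wide (y), 100 mm high with a 108 mm deep foot and gussets behind it; origin at the bottom centre of its front face, which looks along its -x; the bench in front of it is clear
- tape: tape measure, 65 x 30 x 60 mm, stands between box and rest; origin under its middle
- offcut: wooden offcut, 50 x 70 x 28 mm, lies on the bench; origin under its middle
- glue: white glue bottle, 56 mm across, 150 mm tall; origin under its middle
- screws: grey screw jar, 64 mm across, 80 mm tall; origin under its middle
- screwdriver: screwdriver lying on the bench; origin under its middle
- hammer: hammer lying on the bench; origin under it
- drill: cordless drill standing on its battery foot, 225 mm tall; origin under the foot
There are look-alikes about, which are no part of the job. What is meant by the panel is not yellow, and is the smaller of those in its own colour.

How it is judged:
By the outcome, as a careful person would: the job done as asked, in the order asked, and still so for the second after the job is handed in, while the arm keeps its last pose, push and grip.
It also fails if it takes over 64 s, if anything falls off the work surface, if the arm or the gripper's body presses on something with over 40 N, if the wrist force passes 120 N, or if a joint passes its speed limit or range.

## Working session

There is one attempt and no reset: what is moved stays moved. The work goes in short steps, Python scripts to look and compute and a tool call to move; the robot and the scene stay as the last step left them, time stands still between calls to the robot, and variables do not carry over. Pictures are saved under pics/ and viewed, at most 10 in all, crops included, and the job is handed in when it is done.

Besides the shell and the picture viewer there is one more tool, called after "Emit:" by a JSON object that holds its "name" and its "arguments". step_arm: Moves the arm, as the interface text tells. Its arguments: {"type":"object","properties":{"commands":{"type":"array"}},"required":["commands"]}

```bash
mkdir -p pics; ls; cat > h.py <<'E'
import numpy as np, cv2
from bench import robot, eyes, models
from scipy.spatial.transform import Rotation as R
def cam(p, obs=None):
    if 'eye' in p: return np.array(p['eye']), np.array(p['rotation'])
    T=np.array(p['tool_from_camera']); Rt=R.from_euler('xyz',obs['ee_rot']).as_matrix()
    return np.array(obs['tool_pos'])+Rt@T[:3,3], Rt@T[:3,:3]
def ray(p,uv,obs=None):
    e,r=cam(p,obs)
    n=cv2.undistortPoints(np.array([[uv]],float),np.array(p['camera_matrix']),np.array(p['D']))[0,0]
    return e, r@np.array([n[0],-n[1],-1.])
def onz(p,uv,z,obs=None):
    e,d=ray(p,uv,obs); return e+d*(z-e[2])/d[2]
def tri(*rs):
    A=0;b=0
    for e,d in rs:
        d=d/np.linalg.norm(d);P=np.eye(3)-np.outer(d,d);A=A+P;b=b+P@e
    return np.linalg.solve(A,b)
def proj(p,X,obs=None):
    e,r=cam(p,obs); c=(np.atleast_2d(X)-e)@r
    c=c*[1,-1,-1]
    return cv2.projectPoints(c,np.zeros(3),np.zeros(3),np.array(p['camera_matrix']),np.array(p['D']))[0][:,0]
def save(n,img): cv2.imwrite('pics/'+n,cv2.cvtColor(img,cv2.COLOR_RGB2BGR))
E
python3 - <<'E'
from h import *
for n in ['scene','side']:
    p=eyes.snapshot(n); save(n+'.png',p['color']); print(n,p['eye'])
    for q in ['panel','box','grip','hinge','rest','tape','offcut']:
        print(q,[(np.round(d['xy']),round(d['confidence'],2)) for d in models.tip_of(p,q)[:4]], [(np.round(d['xy']),round(d['confidence'],2),d['mask'].sum()) for d in models.masks_of(p,q)[:4]] if q in('panel','box','rest') else '')
E
```

```text
pics
scene [ 0.94064643 -0.69947703  1.09147022]
panel [(array([219., 264.]), 0.79), (array([296., 176.]), 0.77), (array([380., 195.]), 0.61)] [(array([209., 233.]), 0.95, np.int64(5649)), (array([381., 167.]), 0.68, np.int64(862)), (array([296., 144.]), 0.64, np.int64(3334)), (array([365., 194.]), 0.58, np.int64(3100))]
box [(array([366., 206.]), 0.98), (array([363., 330.]), 0.75)] [(array([367., 192.]), 0.53, np.int64(3202)), (array([402., 245.]), 0.4, np.int64(636))]
grip [(array([348., 170.]), 0.65)] 
hinge [(array([395., 200.]), 0.74), (array([348., 167.]), 0.34)] 
rest [(array([302., 306.]), 0.6)] [(array([312., 309.]), 0.56, np.int64(3357)), (array([366., 192.]), 0.19, np.int64(3112))]
tape [(array([352., 252.]), 0.78)] 
offcut [(array([287., 241.]), 0.93)] 
side [ 0.70197338 -0.9127529   1.07998569]
panel [(array([265., 207.]), 0.94), (array([356., 199.]), 0.8)] [(array([214., 284.]), 0.78, np.int64(6236)), (array([355., 169.]), 0.61, np.int64(565)), (array([259., 179.]), 0.57, np.int64(2908)), (array([322., 423.]), 0.57, np.int64(1769))]
box [(array([346., 218.]), 0.65)] [(array([344., 213.]), 0.78, np.int64(4376))]
grip [(array([355., 199.]), 0.75), (array([320., 189.]), 0.67), (array([394., 249.]), 0.4)] 
hinge [(array([377., 197.]), 0.91), (array([283., 271.]), 0.52), (array([343., 222.]), 0.21)] 
rest [(array([327., 321.]), 0.88)] [(array([344., 319.]), 0.55, np.int64(3145))]
tape [(array([351., 267.]), 0.82)] 
offcut [(array([281., 268.]), 0.64)]
```

View pics/scene.png

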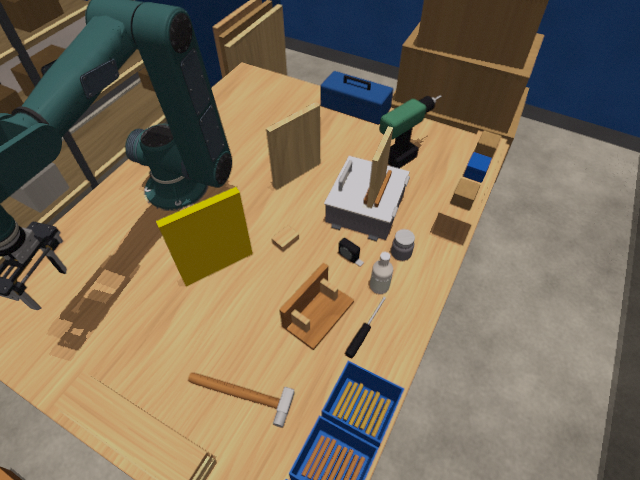

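View pics/side.png

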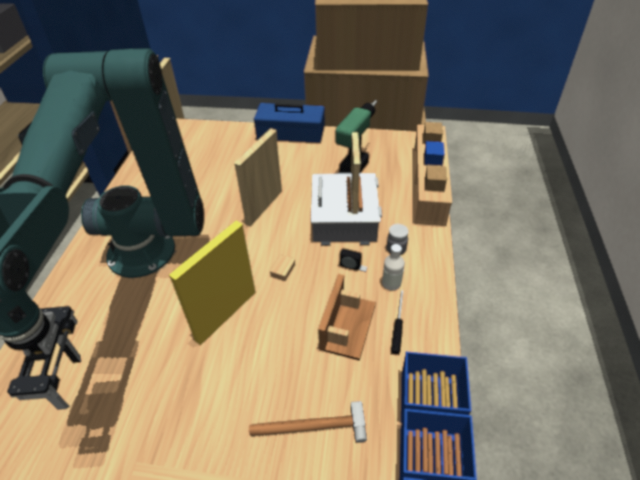

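The plywood candidates in the scene view are the free-standing panel at (296,144), the one on the box lid at (381,167), and the yellow one at (209,233). The panel parked on the lid at (381,167) fits, since it isn't yellow and it's the smaller of the two plywood-coloured ones. I'll confirm with an enlarged crop.

```bash
python3 - <<'E'
from h import *
p=eyes.snapshot('scene'); im=p['color']
a=cv2.resize(im[120:250,320:420],None,fx=4,fy=4,interpolation=cv2.INTER_CUBIC)
b=cv2.resize(im[240:370,265:365],None,fx=4,fy=4,interpolation=cv2.INTER_CUBIC)
save('crop.png',np.hstack([a,b]))
# sizes of the free plywood panel from its base edge
for uv in [(273,187),(320,152),(296,176)]: print(uv,onz(p,uv,0).round(3))
s=eyes.snapshot('side')
for q,z in [('hinge',.0855),('tape',0),('offcut',0),('drill',0),('screws',0),('glue',0)]:
    for P in (p,s):
        t=models.tip_of(P,q)
        if t: print(q,np.round(t[0]['xy']),round(t[0]['confidence'],2),onz(P,t[0]['xy'],z).round(3))
E
```

```text
Traceback (most recent call last):
  File "h.py", line 13, in onz
    e,d=ray(p,uv,obs); return e+d*(z-e[2])/d[2]
                                           ~^^^
IndexError: invalid index to scalar variable.
```

View pics/crop.png

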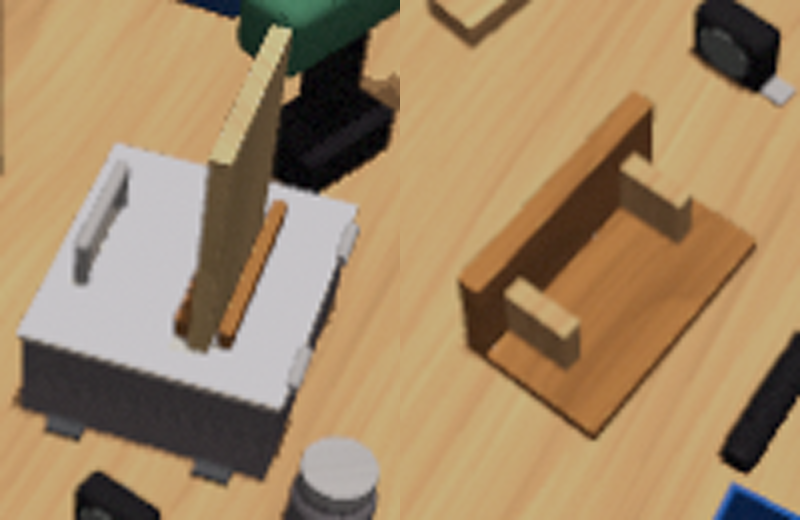

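The crop shows the panel upright between two battens on the white lid. Its top face corners are at about (389,127), (393,128), (372,160) and (377,161), and the bow handle is to its left from (351,161) to (340,181). The rest's top front edge runs from (280,311) to (324,264), with its gussets behind it towards the lower right.

```bash
python3 - <<'E'
from h import *
p=eyes.snapshot('scene'); print(p['rotation'])
E
grep -n "rotation" -r *.txt 2>/dev/null | head
```

```text
[0.66663221 0.00723019 0.49617679]
```

```bash
sed -i "s/np.array(p\['rotation'\])/R.from_euler('xyz',p['rotation']).as_matrix()/" h.py; python3 - <<'E'
from h import *
p=eyes.snapshot('scene'); s=eyes.snapshot('side')
f=lambda n,L,z:print(n,[onz(p,u,z)[:2].round(3).tolist() for u in L])
f('free',[(273,187),(320,152)],0)
f('lid',[(350,156.75),(325,203.25),(390,222),(409.25,171.25)],.0935)
f('paneltop',[(388.75,127),(372.5,160),(377,161.25),(393,128)],.2835)
f('bar',[(351.2,161.2),(340.5,181)],.1375)
f('resttop',[(280.25,311.25),(324.5,263.75),(328,266.25),(284.5,313)],.1)
f('foot',[(353.75,300.75),(313.75,349.25)],0.01)
for q,z in [('hinge',.0855),('grip',.1315),('rest',0),('box',0),('tape',0),('offcut',0),('drill',0),('screws',0),('glue',0)]:
    for P in (p,s):
        t=models.tip_of(P,q)
        if t: print(q,np.round(t[0]['xy']),round(t[0]['confidence'],2),onz(P,t[0]['xy'],z).round(3))
# fit box pose/rest pose by edges
from scipy.optimize import least_squares
def fit(name,loc,uv,x0):
    def r(v):
        c,s_=np.cos(v[2]),np.sin(v[2]); L=np.array(loc,float)
        W=np.c_[v[0]+c*L[:,0]-s_*L[:,1],v[1]+s_*L[:,0]+c*L[:,1],L[:,2]]
        return (proj(p,W)-uv).ravel()
    o=least_squares(r,x0); print(name,o.x.round(4),'res',o.fun.round(1))
h=.0935
fit('box',[(-.1,.11,h),(-.1,-.11,h),(.1,-.11,h),(.1,.11,h),(.022,.075,.2835),(.022,-.075,.2835),(.038,-.075,.2835),(.038,.075,.2835)],
 np.array([(350,156.75),(325,203.25),(390,222),(409.25,171.25),(388.75,127),(372.5,160),(377,161.25),(393,128)]),[.55,.3,0])
fit('rest',[(0,-.09,.1),(0,.09,.1),(.018,.09,.1),(.018,-.09,.1),(.108,.09,.01),(.108,-.09,.01)],
 np.array([(280.25,311.25),(324.5,263.75),(328,266.25),(284.5,313),(353.75,300.75),(313.75,349.25)]),[.6,-.2,-.1])
E
```

```text
free [[0.299, 0.151], [0.356, 0.38]]
lid [[0.504, 0.314], [0.527, 0.095], [0.727, 0.119], [0.7, 0.342]]
paneltop [[0.63, 0.284], [0.645, 0.137], [0.657, 0.139], [0.642, 0.286]]
bar [[0.535, 0.252], [0.545, 0.16]]
resttop [[0.6, -0.28], [0.63, -0.103], [0.642, -0.105], [0.611, -0.279]]
foot [[0.73, -0.119], [0.701, -0.295]]
hinge [397. 197.] 0.63 [0.706 0.227 0.085]
hinge [377. 198.] 0.9 [0.708 0.226 0.086]
grip [347. 172.] 0.55 [0.543 0.21  0.131]
grip [318. 187.] 0.87 [0.525 0.208 0.132]
rest [302. 304.] 0.91 [ 0.607 -0.19   0.   ]
rest [328. 322.] 0.76 [ 0.605 -0.189  0.   ]
box [365. 204.] 0.86 [0.605 0.228 0.   ]
box [346. 218.] 0.79 [0.613 0.217 0.   ]
tape [350. 256.] 0.89 [0.652 0.019 0.   ]
tape [350. 267.] 0.65 [0.644 0.009 0.   ]
offcut [286. 239.] 0.84 [ 0.451 -0.019  0.   ]
offcut [284. 270.] 0.69 [ 0.452 -0.023  0.   ]
drill [395. 158.] 0.93 [0.609 0.48  0.   ]
drill [349. 169.] 0.61 [0.602 0.476 0.   ]
screws [402. 254.] 0.98 [0.787 0.097 0.   ]
screws [393. 252.] 0.86 [0.769 0.086 0.   ]
glue [364. 326.] 0.68 [ 0.784 -0.17   0.   ]
glue [396. 285.] 0.89 [ 0.783 -0.042  0.   ]
box [0.6138 0.2125 0.111 ] res [-0.9  0.4 -0.6  0.5 -1.   0.9 -0.6  1.8 -0.  -1.3  0.2 -0.8  1.5 -0.5
  1.2 -1. ]
rest [ 0.6108 -0.1898 -0.1655] res [-0.9 -1.1 -1.1 -1.1  0.8 -0.2  0.3  1.1  0.8  0.3  0.2  0.8]
```

```bash
cat >> h.py <<'E'
def plan(pos, Rm, n=None):
    """total shift in current tool axes (mm) and rotvec in the tool frame"""
    o=robot.get_obs(); R0=R.from_euler('xyz',o['ee_rot']); 
    d=R0.inv().apply(np.array(pos)-o['tool_pos'])*1000; w=(R0.inv()*Rm).as_rotvec()
    print('t',round(o['time'],2),'pos',np.round(o['tool_pos'],4),'rpy',np.round(o['ee_rot'],3),'q',np.round(o['joint_positions'],2),'F',np.round(o['wrist_force'],1),'w',round(o['width'],4))
    print('shift mm',d.round(1),'rot',w.round(3))
def down(yaw,flip=0):  # tool z down, tool y along world angle yaw
    y=np.array([np.cos(yaw),np.sin(yaw),0]); z=np.array([0,0,-1.])
    return R.from_matrix(np.c_[np.cross(y,z),y,z])
E
python3 - <<'E'
from h import *
plan((.644,.216,.40),down(.111)); plan((.644,.216,.40),down(.111+np.pi))
E
```

```text
t 2.2 pos [ 0.1279 -0.535   0.2243] rpy [3.141 0.    0.235] q [-1.44  0.09  1.37 -0.    1.68 -0.1 ] F [ 0.2 -0.4  0. ] w 0.0938
shift mm [ 676.6 -610.3 -175.8] rot [ 0.     0.    -1.447]
t 2.2 pos [ 0.1279 -0.535   0.2243] rpy [3.141 0.    0.235] q [-1.44  0.09  1.37 -0.    1.68 -0.1 ] F [ 0.2 -0.4  0. ] w 0.0938
shift mm [ 676.6 -610.3 -175.8] rot [ 0.    -0.     1.695]
```

Emit:
{"name": "step_arm", "arguments": {"commands": [[[0,0,-59,0,0,0,94],[0,0,-59,0,0,0,94],[0,0,-58,0,0,0,94],[42,-38,0,0,0,0,94],[42,-38,0,0,0,0,94],[42,-38,0,0,0,0,94],[42,-38,0,0,0,0,94],[42,-38,0,0,0,0,94],[42,-38,0,0,0,0,94],[42,-38,0,0,0,0,94],[42,-38,0,0,0,0,94],[42,-38,0,0,0,0,94],[42,-38,0,0,0,0,94],[42,-38,0,0,0,0,94],[42,-38,0,0,0,0,94],[42,-38,0,0,0,0,94],[42,-38,0,0,0,0,94],[42,-38,0,0,0,0,94],[42,-38,0,0,0,0,94]]]}}

```text
time: 4.58
tool_pos: [0.6408, 0.2144, 0.4004]
ee_rot: [3.141, -0.001, 0.235]
wrist_force: [1.2, -0.8, 0.5]
width: 0.0941
finger_force: 0.0
```

Emit:
{"name": "step_arm", "arguments": {"commands": [[[0,0,0,0,0,-0.18,94],[0,0,0,0,0,-0.18,94],[0,0,0,0,0,-0.18,94],[0,0,0,0,0,-0.18,94],[0,0,0,0,0,-0.18,94],[0,0,0,0,0,-0.18,94],[0,0,0,0,0,-0.18,94],[0,0,0,0,0,-0.18,94],[0,0,0,0,0,0,94]]]}}

```text
time: 5.7
tool_pos: [0.6401, 0.2128, 0.4001]
ee_rot: [-3.141, 0.0, 1.673]
wrist_force: [-0.4, 0.2, -0.2]
width: 0.0937
finger_force: 0.0
```

```bash
python3 - <<'E'
from h import *
plan((.6437,.2158,.40),down(.111)); o=robot.get_obs()
p=eyes.snapshot('wrist'); save('w1.png',p['color']); print(np.round(p['tool_from_camera'],3))
for q in ['panel','grip','hinge','box']: print(q,[(np.round(d['xy']),round(d['confidence'],2)) for d in models.tip_of(p,q)[:3]])
m=models.masks_of(p,'panel')
for d in m[:2]: print(d['confidence'],d['mask'].sum(),cv2.boxPoints(cv2.minAreaRect(cv2.findNonZero(d['mask'].astype(np.uint8)))).round())
E
```

```text
t 5.7 pos [0.6401 0.2128 0.4001] rpy [-3.141  0.     1.673] q [ 0.24  0.44  0.58 -0.    2.12  0.13] F [-0.4  0.2 -0.2] w 0.0937
shift mm [2.7 3.9 0.1] rot [-0.     0.    -0.009]
[[-0.001  0.959  0.284  0.083]
 [ 1.     0.001 -0.001  0.001]
 [-0.001  0.284 -0.959 -0.16 ]
 [ 0.     0.     0.     1.   ]]
panel [(array([101., 141.]), 0.81), (array([304., 309.]), 0.43)]
grip [(array([222., 198.]), 0.63)]
hinge [(array([370., 185.]), 0.77)]
box [(array([295., 173.]), 0.97)]
0.78 4427 [[299. 130.]
 [324. 130.]
 [327. 330.]
 [302. 330.]]
0.77 18328 [[ -0.  38.]
 [129.  38.]
 [129. 239.]
 [  0. 239.]]
```

View pics/w1.png

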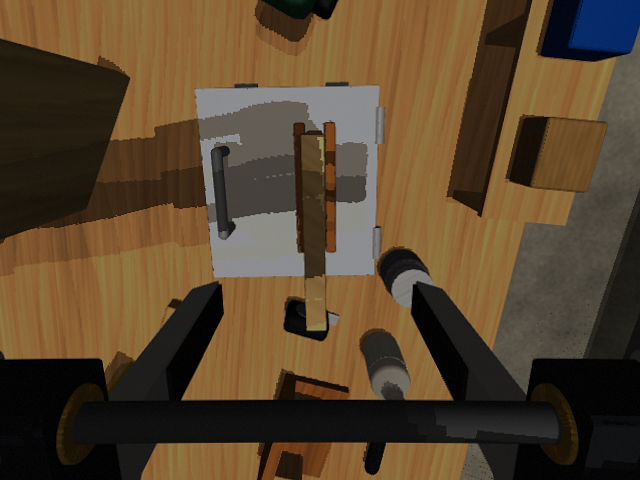

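The wrist view shows the panel's top edge running from (312,135) to (316,330), midway between the fingers. The lid corners are at about (195,89), (378,86), (373,274) and (213,277), and the bar runs from (219,150) to (225,235).

```bash
cat >> h.py <<'E'
from scipy.optimize import least_squares
def fit(name,p,loc,uv,x0,obs=None):
    def w(v):
        c,s=np.cos(v[2]),np.sin(v[2]); L=np.array(loc,float)
        return np.c_[v[0]+c*L[:,0]-s*L[:,1],v[1]+s*L[:,0]+c*L[:,1],L[:,2]]
    f=least_squares(lambda v:(proj(p,w(v),obs)-np.array(uv)).ravel(),x0); print(name,f.x.round(4),'res',f.fun.round(1)); return f.x
E
python3 - <<'E'
from h import *
o=robot.get_obs(); p=eyes.snapshot('wrist')
h=.0935
fit('lid',p,[(-.1,.11,h),(.1,.11,h),(.1,-.11,h),(-.1,-.11,h)],[(195,89),(378,86),(373,274),(213,277)],[.61,.21,.1],o)
x=fit('panel',p,[(-.008,.075,.2835),(.008,.075,.2835),(.008,-.075,.2835),(-.008,-.075,.2835)],[(302,136),(323,135),(327,330),(306,331)],[.64,.21,.1],o)
e=[onz(p,u,.1315,o) for u in[(219,150),(225,235)]]; print('bar',np.round(e,4))
for z in (.30,.26): plan((x[0],x[1],z),down(x[2]))
E
```

```text
lid [0.6086 0.2203 0.118 ] res [ 1.   0.8 -1.2  1.  -1.2 -1.1  1.4 -1.6]
panel [0.6395 0.2142 0.1204] res [-1.3 -1.2  1.2 -0.7 -0.3  1.6  0.4  0.9]
bar [[0.5322 0.2588 0.1315]
 [0.5417 0.1655 0.1315]]
t 6.05 pos [0.6401 0.2127 0.4002] rpy [-3.142  0.     1.674] q [ 0.24  0.44  0.58 -0.    2.12  0.13] F [ 0.1 -0.   0.5] w 0.0942
shift mm [  1.5  -0.5 100.2] rot [-0.     0.    -0.017]
t 6.05 pos [0.6401 0.2127 0.4002] rpy [-3.142  0.     1.674] q [ 0.24  0.44  0.58 -0.    2.12  0.13] F [ 0.1 -0.   0.5] w 0.0942
shift mm [  1.5  -0.5 140.2] rot [-0.     0.    -0.017]
```

Emit:
{"name": "step_arm", "arguments": {"commands": [[[2,0,40,0,0,-0.012,94],[0,0,40,0,0,0,94],[0,0,30,0,0,0,94],[0,0,20,0,0,0,94],[0,0,10,0,0,0,94],[0,0,0,0,0,0,40],[0,0,0,0,0,0,20],[0,0,0,0,0,0,6],[0,0,0,0,0,0,6],[0,0,0,0,0,0,6],[0,0,0,0,0,0,6]]]}}

```text
time: 7.42
tool_pos: [0.6399, 0.2147, 0.2603]
ee_rot: [3.141, 0.0, 1.687]
wrist_force: [-0.5, -0.4, 0.6]
width: 0.0374
finger_force: 0.0
```

Emit:
{"name": "step_arm", "arguments": {"commands": [[[0,0,0,0,0,0,6],[0,0,0,0,0,0,6],[0,0,0,0,0,0,6],[0,0,0,0,0,0,6],[0,0,0,0,0,0,6]]]}}

```text
time: 8.05
tool_pos: [0.6398, 0.2147, 0.2602]
ee_rot: [-3.141, 0.0, 1.687]
wrist_force: [-0.1, -0.2, 0.1]
width: 0.0159
finger_force: 30.0
```

Emit:
{"name": "step_arm", "arguments": {"commands": [[[0,0,-10,0,0,0,6],[0,0,-20,0,0,0,6],[0,0,-25,0,0,0,6],[0,0,-25,0,0,0,6],[0,0,-20,0,0,0,6],[-25,-5,0,0,0,0,6],[-40,-8,0,0,0,0,6],[-45,-9,0,0,0,0,6],[-45,-9,0,0,0,0,6],[-45,-9,0,0,0,0,6],[-45,-9,0,0,0,0,6],[-45,-9,0,0,0,0,6],[-45,-9,0,0,0,0,6],[-45,-9,0,0,0,0,6],[-45,-9,0,0,0,0,6],[-45,-9,0,0,0.0,0.07,6],[-25,-3,0,0,0,0.07,6],[0,0,0,0,0,0.07,6],[0,0,0,0,0,0.07,6],[0,0,0,0,0,0,6]]]}}

```text
time: 10.55
tool_pos: [0.5988, -0.288, 0.3598]
ee_rot: [-3.141, -0.0, 1.407]
wrist_force: [-0.8, 0.5, -2.4]
width: 0.0157
finger_force: 30.0
```

```bash
python3 - <<'E'
from h import *
o=robot.get_obs(); plan((.61,-.19,.36),down(-.1655))
p=eyes.snapshot('wrist'); save('w2.png',p['color'])
t=[(np.round(d['xy']),round(d['confidence'],2),onz(p,d['xy'],0,o).round(3)) for d in models.tip_of(p,'rest')[:2]]; print(t)
loc=[(0,-.09,.1),(0,.09,.1),(.018,.09,.1),(.018,-.09,.1),(.108,.09,.01),(.108,-.09,.01)]
c,s=np.cos(-.1655),np.sin(-.1655); L=np.array(loc)
print(proj(p,np.c_[.611+c*L[:,0]-s*L[:,1],-.19+s*L[:,0]+c*L[:,1],L[:,2]],o).round())
E
```

```text
t 10.55 pos [ 0.5988 -0.288   0.3598] rpy [-3.141 -0.     1.407] q [-0.53  0.38  0.75  0.    2.01 -0.37] F [-0.8  0.5 -2.4] w 0.0157
shift mm [98.5 -4.9 -0.1] rot [-0.001 -0.     0.002]
[(array([309., 112.]), 0.83, array([ 0.606, -0.189,  0.   ]))]
[[312. 197.]
 [312.   7.]
 [331.   7.]
 [329. 197.]
 [406.  29.]
 [396. 185.]]
```

View pics/w2.png

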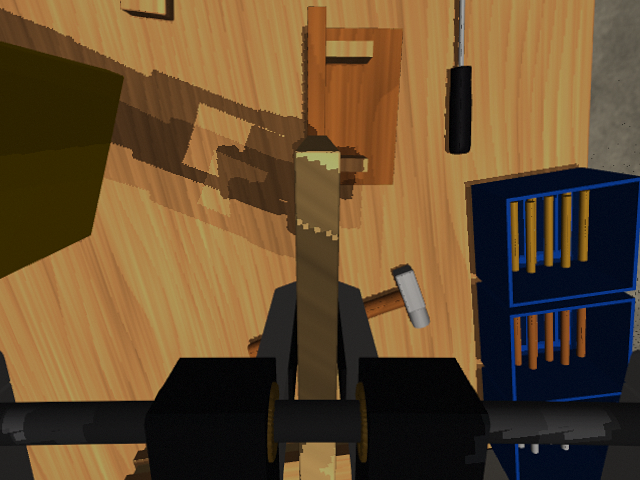

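The rest shows at the top centre: its front top edge runs from (307,7) to (305,135), and the far edge of its foot from (403,29) to (394,185). That's about 4 mm nearer the robot than the scene fit, so I'll put the rest at about (0.6065, -0.189) with yaw -0.165.

```bash
python3 - <<'E'
from h import *
th=np.radians(14); yaw=-.166; n=np.array([np.cos(yaw),np.sin(yaw),0]); u=np.array([0,0,1.])
z=-(np.sin(th)*n+np.cos(th)*u); y=np.cos(th)*n-np.sin(th)*u
T=R.from_matrix(np.c_[np.cross(y,z),y,z])
plan((.612,-.190,.2037),T); plan((.612,-.190,.1637),T)
o=robot.get_obs(); d=np.array([.612,-.19,.2037])-o['tool_pos']; print('in tilted axes',(T.inv().apply(d)*1000).round(1), 'down20:',T.inv().apply([0,0,-20]).round(1))
E
```

```text
t 10.65 pos [ 0.5989 -0.2878  0.3601] rpy [-3.141 -0.     1.408] q [-0.53  0.38  0.75  0.    2.01 -0.37] F [-0.7 -0.4 -2.6] w 0.0157
shift mm [ 98.6  -2.9 156.4] rot [0.244 0.    0.003]
t 10.65 pos [ 0.5989 -0.2878  0.3601] rpy [-3.141 -0.     1.408] q [-0.53  0.38  0.75  0.    2.01 -0.37] F [-0.7 -0.4 -2.6] w 0.0157
shift mm [ 98.6  -2.9 196.4] rot [0.244 0.    0.003]
in tilted axes [ 98.7  34.7 152.5] down20: [-0.   4.8 19.4]
```

Emit:
{"name": "step_arm", "arguments": {"commands": [[[0,0,0,0.122,0,0.003,6],[0,0,0,0.122,0,0,6],[30,0,0,0,0,0,6],[40,0,0,0,0,0,6],[28.7,0,0,0,0,0,6],[0,5,25,0,0,0,6],[0,7.7,32.5,0,0,0,6],[0,8,35,0,0,0,6],[0,8,35,0,0,0,6],[0,6,25,0,0,0,6],[0,0,0,0,0,0,6],[0,0,0,0,0,0,6]]]}}

```text
time: 12.15
tool_pos: [0.6128, -0.1903, 0.2054]
ee_rot: [-2.9, 0.001, 1.404]
wrist_force: [0.3, 0.7, -2.4]
width: 0.0162
finger_force: 30.0
```

```bash
python3 - <<'E'
from h import *
plan((.612,-.190,.1637),R.from_euler('xyz',robot.get_obs()['ee_rot']))
p=eyes.snapshot('side'); s=eyes.snapshot('scene')
a=cv2.resize(p['color'][200:380,240:420],(400,400),interpolation=cv2.INTER_CUBIC);b=cv2.resize(s['color'][190:370,230:410],(400,400),interpolation=cv2.INTER_CUBIC)
save('hold.png',np.hstack([a,b]))
E
```

```text
t 12.15 pos [ 0.6128 -0.1903  0.2054] rpy [-2.900e+00  1.000e-03  1.404e+00] q [-0.36  0.48  0.93 -0.05  1.96 -0.21] F [ 0.3  0.7 -2.4] w 0.0162
shift mm [ 0.2  9.1 40.7] rot [0. 0. 0.]
```

View pics/hold.png

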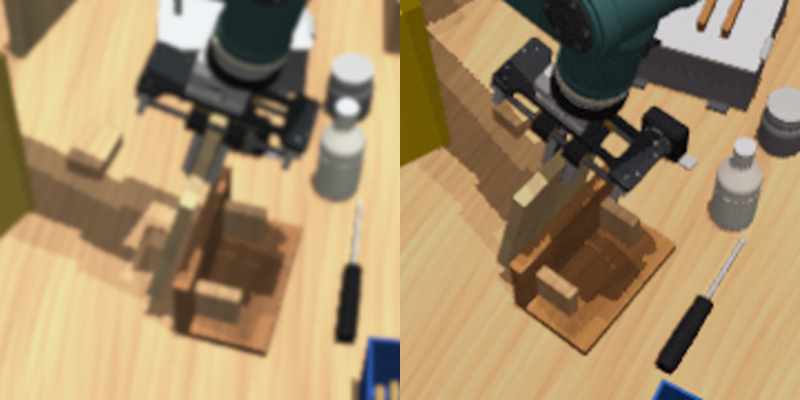

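The panel hangs just in front of the rest's front face, leaning back, with its bottom still off the bench. The gripper is clear of the tape and the glue. I'll lower it until it touches.

Emit:
{"name": "step_arm", "arguments": {"commands": [[[0,3.9,15,0,0,0,6],[0,3,12,0,0,0,6],[0,1.9,7.8,0,0,0,6],[0,0,0,0,0,0,6],[0,0,0,0,0,0,6]]]}}

```text
time: 12.88
tool_pos: [0.6126, -0.1904, 0.1682]
ee_rot: [-2.898, 0.0, 1.404]
wrist_force: [-0.4, 0.9, -2.3]
width: 0.016
finger_force: 30.0
```

Emit:
{"name": "step_arm", "arguments": {"commands": [[[0,0.3,1.5,0,0,0,6],[0,0,0,0,0,0,6],[0,0.3,1.2,0,0,0,6],[0,0,0,0,0,0,6],[0,0,0,0,0,0,6]]]}}

```text
time: 13.5
tool_pos: [0.6124, -0.1903, 0.1652]
ee_rot: [-2.898, 0.0, 1.404]
wrist_force: [0.3, -0.7, -2.4]
width: 0.0157
finger_force: 30.0
```

Emit:
{"name": "step_arm", "arguments": {"commands": [[[0,0.3,1,0,0,0,6],[0,0,0,0,0,0,6],[0,0.2,0.8,0,0,0,6],[0,0,0,0,0,0,6],[0,0,0,0,0,0,6]]]}}

```text
time: 14.12
tool_pos: [0.6123, -0.1903, 0.1638]
ee_rot: [-2.898, 0.0, 1.404]
wrist_force: [-1.4, 0.5, 0.1]
width: 0.0159
finger_force: 30.0
```

Emit:
{"name": "step_arm", "arguments": {"commands": [[[0,0,0,0,0,0,26],[0,0,0,0,0,0,36],[0,0,0,0,0,0,44],[0,0,0,0,0,0,50],[0,0,0,0,0,0,50],[0,0,0,0,0,0,50]]]}}

```text
time: 14.88
tool_pos: [0.6124, -0.1903, 0.1634]
ee_rot: [-2.898, 0.0, 1.404]
wrist_force: [-0.7, 0.8, 0.1]
width: 0.0496
finger_force: 0.0
```

Emit:
{"name": "step_arm", "arguments": {"commands": [[[0,0,-10,0,0,0,50],[0,0,-25,0,0,0,50],[0,0,-45,0,0,0,50],[0,0,-50,0,0,0,50],[0,0,-50,0,0,0,50],[0,0,0,-0.122,0,0,50],[0,0,0,-0.122,0,0,50]]]}}

```text
time: 15.75
tool_pos: [0.6579, -0.1984, 0.3385]
ee_rot: [3.135, 0.001, 1.404]
wrist_force: [-0.6, 1.0, 0.4]
width: 0.0501
finger_force: 0.0
```

```bash
python3 - <<'E'
from h import *
plan((.54,.21,.25),down(.115))
plan((.54,.21,.25),down(.115+np.pi/2));plan((.54,.21,.25),down(.115-np.pi/2))
p=eyes.snapshot('side'); s=eyes.snapshot('scene')
a=cv2.resize(p['color'][200:380,240:420],(400,400),interpolation=cv2.INTER_CUBIC);b=cv2.resize(s['color'][190:370,230:410],(400,400),interpolation=cv2.INTER_CUBIC)
save('rel.png',np.hstack([a,b]))
E
```

```text
t 15.75 pos [ 0.6579 -0.1984  0.3385] rpy [3.135e+00 1.000e-03 1.404e+00] q [-0.38  0.42  0.73  0.    1.98 -0.21] F [-0.6  1.   0.4] w 0.0501
shift mm [ 383.2 -184.7   87.1] rot [ 0.006  0.002 -0.282]
t 15.75 pos [ 0.6579 -0.1984  0.3385] rpy [3.135e+00 1.000e-03 1.404e+00] q [-0.38  0.42  0.73  0.    1.98 -0.21] F [-0.6  1.   0.4] w 0.0501
shift mm [ 383.2 -184.7   87.1] rot [ 0.004  0.006 -1.853]
t 15.75 pos [ 0.6579 -0.1984  0.3385] rpy [3.135e+00 1.000e-03 1.404e+00] q [-0.38  0.42  0.73  0.    1.98 -0.21] F [-0.6  1.   0.4] w 0.0501
shift mm [ 383.2 -184.7   87.1] rot [ 0.006 -0.003  1.289]
```

View pics/rel.png

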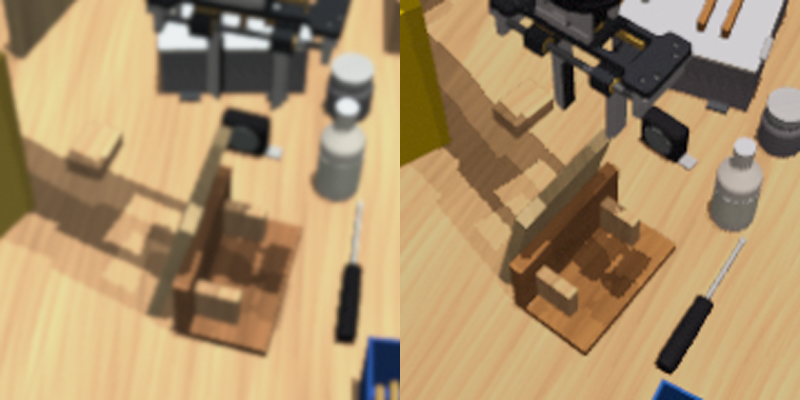

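The panel now stands free, leaning back against the rest. It's the light slab in front of the board, around (200,215) in the left crop, and the tape, glue and offcut haven't moved. Next is the handle.

Emit:
{"name": "step_arm", "arguments": {"commands": [[[30,-14,0,0,0,0,60],[48,-23,0,0,0,0,60],[48,-23,0,0,0,0,60],[48,-23,0,0,0,0,60],[48,-23,11,0,0,0,60],[48,-23,22,0,0,0,60],[48,-23,25,0,0,0,60],[48,-23,20,0,0,0,60],[17,-10,10,0,0,-0.141,60],[0,0,0,0,0,-0.141,60],[0,0,0,0,0,0,60]]]}}

```text
time: 17.23
tool_pos: [0.537, 0.2115, 0.2507]
ee_rot: [-3.141, 0.001, 1.685]
wrist_force: [1.0, 0.3, 0.3]
width: 0.0598
finger_force: 0.0
```

```bash
python3 - <<'E'
from h import *
o=robot.get_obs(); plan((.536,.211,.1315),down(.115))
p=eyes.snapshot('wrist'); save('w3.png',p['color'])
for d in models.tip_of(p,'grip')[:2]: print(np.round(d['xy']),d['confidence'],onz(p,d['xy'],.1315,o).round(4))
for d in models.tip_of(p,'hinge')[:1]: print('hinge',np.round(d['xy']),d['confidence'],onz(p,d['xy'],.0855,o).round(4))
print('proj',proj(p,[(.536,.211,.1315)],o).round())
E
```

```text
t 17.23 pos [0.537  0.2115 0.2507] rpy [-3.141e+00  1.000e-03  1.685e+00] q [ 0.28  0.15  1.25 -0.    1.74  0.16] F [1.  0.3 0.3] w 0.0598
shift mm [ -0.3  -1.  119.2] rot [-0.     0.001 -0.001]
[312. 244.] 0.62 [0.5351 0.2091 0.1315]
hinge [518. 226.] 0.73 [0.7073 0.2312 0.0855]
proj [[314. 242.]]
```

View pics/w3.png

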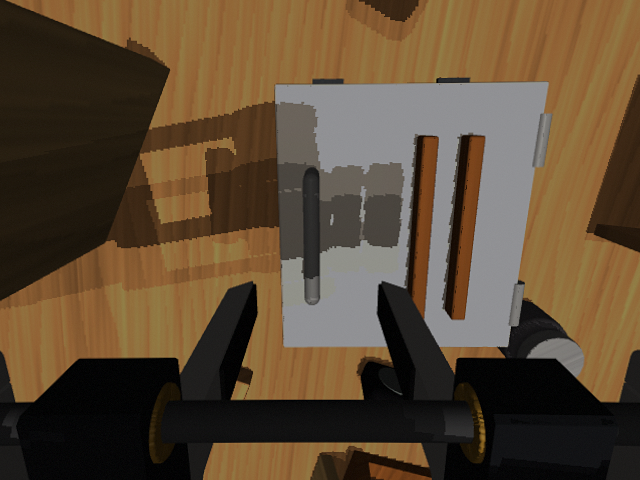

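The bar runs vertically in the image from (312,172) to (312,300), midway between the fingers and aligned with them. The net's grip point at (312,244) agrees to within 2 mm. I'll go down and grip.

Emit:
{"name": "step_arm", "arguments": {"commands": [[[-1,-1.5,25,0,0,0,60],[0,0,35,0,0,0,60],[0,0,30,0,0,0,60],[0,0,19,0,0,0,60],[0,0,10,0,0,0,60],[0,0,0,0,0,0,20],[0,0,0,0,0,0,6],[0,0,0,0,0,0,4],[0,0,0,0,0,0,4],[0,0,0,0,0,0,4],[0,0,0,0,0,0,4],[0,0,0,0,0,0,4],[0,0,0,0,0,0,4]]]}}

```text
time: 19.0
tool_pos: [0.5331, 0.2095, 0.1312]
ee_rot: [-3.137, 0.001, 1.686]
wrist_force: [-5.9, -0.1, 3.5]
width: 0.0111
finger_force: 30.0
```

Emit:
{"name": "step_arm", "arguments": {"commands": [[[0,-2,0,0,0,0,4],[0,0.46,-1.75,0.01,0,0,4],[0,0.46,-1.75,0.01,0,0,4],[0,0.46,-1.75,0.01,0,0,4],[0,0,0,0,0,0,4],[0,0,0,0,0,0,4]]]}}

```text
time: 19.75
tool_pos: [0.5339, 0.2096, 0.1348]
ee_rot: [-3.109, 0.0, 1.686]
wrist_force: [0.7, 1.1, -14.4]
width: 0.0111
finger_force: 30.0
```

Emit:
{"name": "step_arm", "arguments": {"commands": [[[0,0.46,-1.75,0.01,0,0,4],[0,0.46,-1.75,0.01,0,0,4],[0,0.46,-1.75,0.01,0,0,4],[0,0,0,0,0,0,4]]]}}

```text
time: 20.25
tool_pos: [0.5364, 0.2099, 0.1425]
ee_rot: [-3.082, 0.0, 1.686]
wrist_force: [-1.4, 1.0, -8.9]
width: 0.011
finger_force: 30.0
```

Emit:
{"name": "step_arm", "arguments": {"commands": [[[0,0.46,-1.75,0.01,0,0,4],[0,0.46,-1.75,0.01,0,0,4],[0,0.46,-1.75,0.01,0,0,4],[0,0.46,-1.75,0.01,0,0,4],[0,0.46,-1.75,0.01,0,0,4],[0,0.46,-1.75,0.01,0,0,4],[0,0.46,-1.75,0.01,0,0,4],[0,0.46,-1.75,0.01,0,0,4],[0,0.46,-1.75,0.01,0,0,4],[0,0.46,-1.75,0.01,0,0,4],[0,0.46,-1.75,0.01,0,0,4],[0,0.46,-1.75,0.01,0,0,4],[0,0.46,-1.75,0.01,0,0,4],[0,0.46,-1.75,0.01,0,0,4],[0,0,0,0,0,0,4],[0,0,0,0,0,0,4]]]}}

```text
time: 22.25
tool_pos: [0.5456, 0.211, 0.1653]
ee_rot: [-2.941, 0.0, 1.686]
wrist_force: [-5.9, 1.3, -0.0]
width: 0.0109
finger_force: 30.0
```

```bash
python3 - <<'E'
from h import *
plan((.545,.21,.165),R.from_euler('xyz',robot.get_obs()['ee_rot']))
p=eyes.snapshot('side'); s=eyes.snapshot('scene')
a=cv2.resize(p['color'][130:370,260:420],(400,600),interpolation=cv2.INTER_CUBIC);b=cv2.resize(s['color'][130:370,260:420],(400,600),interpolation=cv2.INTER_CUBIC)
save('lid.png',np.hstack([a,b]))
E
```

```text
t 22.25 pos [0.5456 0.211  0.1653] rpy [-2.941  0.     1.686] q [0.26 0.33 1.22 0.03 1.8  0.14] F [-5.9  1.3 -0. ] w 0.0109
shift mm [-0.9 -0.6  0.4] rot [0. 0. 0.]
```

View pics/lid.png

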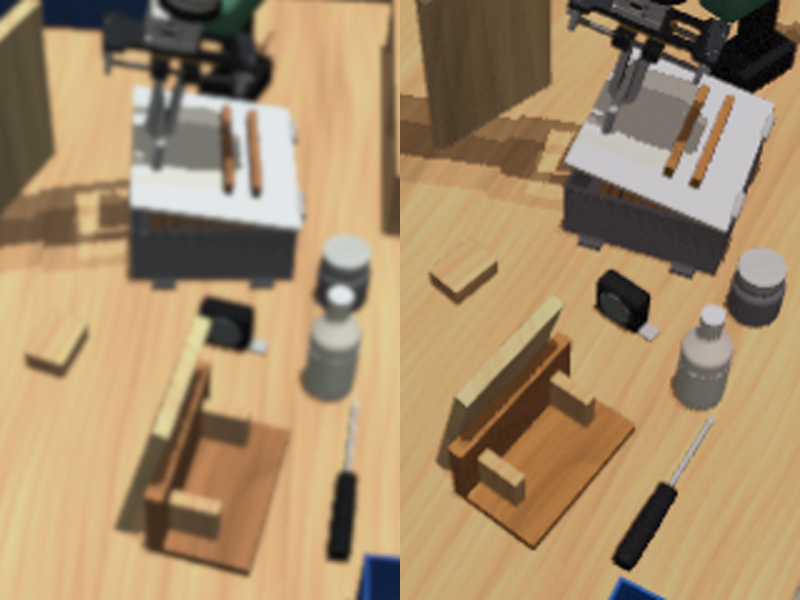

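The lid is held by its handle with the front edge up and the dowels visible in the gap. The TCP rose 34 mm and moved 12.5 mm back, which matches an opening of 0.2 rad. The panel still leans on the rest and the other things haven't moved, so I'm handing it in.

```bash
python3 -c "
from bench import robot
print(robot.close_job())"
```

```text
the job is handed in; nothing more can be done
None
```

The panel is standing free, leaning back against the rest, and the lid is broken free and held by its handle with its front edge about 4 cm up; I handed the job in at about 22 s.

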